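Centre the wobbly jar on its upturned saucer

TASK

The small orange jar on the upturned saucer has been left close to the edge and spoils the display. With light taps or gentle pushes of the fingertips low on its side, nudge it to the middle of the saucer, and leave it standing upright there. Do not pinch, lift, topple or jab the jar, do not shift the saucer, and leave everything else on the plank alone.

Things in the scene. Friction and masses are not known exactly. Their poses are not given: they have to be found in the camera images.
- saucer_top (a point): Centre of the flat top of the upturned white melamine saucer on a square cork mat (210 mm, 4 mm thick): the target for the jar's foot. The saucer lies upside down: its flat level base, 96 mm across, is uppermost, 22 mm above the mat; it slopes down to a 144 mm rim. Loose, 0.22 kg; z up
- jar_foot (a point): Centre of the underside of the small orange jar on the upturned saucer, 25 to 30 mm off centre in any direction; z up its axis. Narrow foot 30 mm across, 5 mm high; round body 50 mm across, sides upright from 8 to 38 mm above the underside; twist cap 40 mm across, top at 60 mm. 0.11 to 0.20 kg. Pushed low on the body (8 to 15 mm up) it slides, with about 1 to 2 N; pushed high it rocks over
- plank: Fixed hardwood plank, 340 mm (x) by 1240 mm (y), on two cement blocks; origin on the table below its centre; its top face is 126 mm above the table. All the other things stand on it
- stick: Wooden pounding stick standing upright on its thick end, 142 mm tall, 46 mm across at the foot, about 205 mm to one side of the mat's centre; origin at its underside. Leave alone
- bowl: Glass bowl, 110 mm across, 50 mm high, about 205 mm to the other side of the mat's centre; origin at its underside. Leave alone
- tall_jar: Taller orange jar standing directly on the plank, 105 mm tall, 50 mm across; origin at its underside. Leave alone
- tumbler: Steel tumbler, 80 mm tall, 58 mm across; origin at its underside. Leave alone
- ladle: Aluminium ladle lying at the left (+y) end of the plank; bowl 76 mm across, 30 mm high, handle 225 mm long pointing away from the robot; origin under its bowl. Leave alone
- saucer2: Second white saucer, right way up and empty, 144 mm across, 22 mm high, at the right (-y) end of the plank; origin at its underside. Leave alone

How it is judged (in metres and radians):
At the end, for the whole second after the job is handed in: The jar stands still and upright (within 0.06 rad) on the saucer's flat top, the centre of its foot within 8 mm of the saucer's centre, measured horizontally; the saucer is within 12 mm and all other things within 20 mm of where they were (horizontal distance between jar_foot and saucer_top below 0.008 m and angle between jar_foot's own z axis and vertical below 0.06 rad and z of jar_foot in the frame of saucer_top between -0.003 and 0.003 m and linear speed of jar below 0.01 m/s and distance of saucer_top from where it was at the start of the episode below 0.012 m and distance of each of stick, bowl, tall_jar, tumbler, ladle, saucer2 from where it was at the start of the episode below 0.02 m); the robot touches nothing.
It fails at once if the jar is lifted (its underside more than 12 mm above the saucer's top) (z of jar_foot in the frame of saucer_top above 0.012 m).
It fails at once if the jar falls off the saucer or leans more than 0.4 rad (z of jar_foot in the frame of saucer_top below -0.008 m or angle between jar_foot's own z axis and vertical above 0.4 rad).
It fails at once if the jar is pressed, pinched or jabbed with more than 10 N (contact force between any of the fingers, the arm and jar above 10 N).
It fails at once if the saucer is shifted more than 12 mm (distance of saucer_top from where it was at the start of the episode above 0.012 m).
It fails at once if another thing on the plank is moved more than 20 mm (distance of any of stick, bowl, tall_jar, tumbler, ladle, saucer2 from where it was at the start of the episode above 0.02 m).
It also fails if it takes over 38 s, if anything falls off the work surface, if the arm or the gripper's body presses on something with over 40 N, if the wrist force passes 120 N, or if a joint passes its speed limit or range.

ROBOT

A 6-joint arm with a two-finger parallel gripper is mounted at the origin on the work surface. World frame = base frame: x ahead of the robot, y to its left, z up, the work surface at z = 0. Lengths are in mm, angles in degrees, forces in N, time in s.
With the tool pointing down it reaches from about 275 to 775 mm from the base axis. Payload 14.6 kg.
Tool frame: the origin (TCP) lies midway between the tips of the shut fingers; the grasp point (between the pads) lies 19 mm behind it (bot.grip_point_offset is the distance from the TCP to the grasp point, in mm); z points along the fingers, y is the line along which they close (so a half turn about z gives the same grasp; the last joint's range is limited). The gripper opens to 85 mm and grips with 20 to 120 N. Pads are 22 mm wide; open, the fingers measure 114 mm over their backs; the gripper's body (76 mm by 85 mm) begins 54 mm behind the grasp point. The pads swing forward as they close: fully open they stand 13 mm farther back than shut.
Start: joints at [61.805, 15.075, -2.767, 72.158, 0, 81.102], TCP at [173.501, 495.505, 193.078] pointing down, gripper open.
Joint ranges: [-151.79, 151.79], [-50.71, 97.33], [-67.44, 78.34], [-121.81, 120.89], [-77.56, 73.72], [-180, 180]. Speed limits (degrees/s): [108.29, 108.29, 147.25, 159.86, 180, 180].

INTERFACE

Orientations are given as [roll, pitch, yaw] about the fixed x, y, z axes, in that order (R = Rz(yaw) Ry(pitch) Rx(roll)).
In Python, from workcell import bot, optics, job gives the robot as it stands.
- The arm moves only by the tool step_arm, never from a script. Its argument "moves" is a list of rows, each a list of 7 numbers: the shift along the tool's x, y, z in units of 1000 mm (1.0 is 1000 mm), then the turn, a rotation vector about the tool's x, y, z in units of 180 degrees (1.0 is 180 degrees), then the finger opening in mm, from 0 to 85.4. In form: [[tx, ty, tz, rx, ry, rz, gripper], ...]. A call has 1 to 5 rows; each row is the pose to reach, as a shift and turn from the pose commanded when the call began, along the tool's axes at that moment, turning the shorter way round; what a row does not reach only later rows make up. A row lasts 1/8 s, in which the tool goes at most 62.5 mm and 10.7 degrees, less where a joint would pass 70% of its speed; a pose out of reach is approached as far as the arm can. A call with a number of a shift or a turn outside -1 to 1 is refused whole. A call with a gripper value outside its range is refused whole. The fingers move at their own pace and stop on an object; "newtons" is the grip in N (left out, the last holds). Time passes only in rows, so rows that repeat a pose let the fingers close. It gives the time, the measured TCP pose, the force, the opening and the grip force at its end, in the units of the state.
- bot.get_obs(): the state, without advancing time (a new reading comes with each control period).
- optics.capture(name): name is "scene" or "top"; returns (picture, depth): 384x512x3 uint8, red, green, blue; 384x512 float32, mm along the optical axis (not along the pixel's ray), 0 where there is no reading.
- optics.camera_params(name): a dict with "mtx" (3x3 intrinsics, pixels), "distortion" ([k1, k2, p1, p2, k3] as OpenCV has them; the pictures are not rectified), "R" (3x3) and "t" (3): a world point X has camera coordinates R X + t. Camera axes: x right, y down, z forward; pixel columns grow to the right and rows downward; lengths in mm; the calibration is good to about 2 mm. A picture is of the moment at which its call begins. camera_params takes no time and is no camera call.
- job.close_job(): hands the job in; it is judged then, once.
The state is a dict: "clock": time; "q": joint angles; "dq": joint speeds; "joint_efforts": joint torques, N m; "tool_pos": TCP position; "ee_rot": TCP orientation; "ft_force": force on the tool from outside, world axes, zero at the start; "ft_torque": the same for the moment, N m; "grip_width": finger opening in mm; "grip_force": force on a finger pad.
Only numpy, scipy, OpenCV 4.12 (cv2) and the standard library are available. Lean on these libraries where they do the work, as an engineer would, in place of code of your own. Each camera call takes 0.05 s, during which the arm holds its last target. There are 200 camera calls.

## Working session

There is one attempt and no reset: what is moved stays moved. The work goes in short steps, Python scripts to look and compute and a tool call to move; the robot and the scene stay as the last step left them, time stands still between calls to the robot, and variables do not carry over. Pictures are saved under pics/ and viewed, at most 10 in all, crops included, and the job is handed in when it is done.

Besides the shell and the picture viewer there is one more tool, called after "Call:" in YAML: its name, and indented under it one key for each argument. step_arm: Moves the arm, as the interface text tells. Its arguments: {"type":"object","properties":{"moves":{"type":"array","items":{"type":"array","items":{"type":"number"}}},"newtons":{"type":"number"}},"required":["moves"]}

```bash
mkdir -p pics; ls; cat > h.py <<'E'
import numpy as np, cv2
from workcell import bot, optics, job
def cap(n,f=None):
    p,d=optics.capture(n)
    if f: cv2.imwrite('pics/'+f,p[:,:,::-1])
    return p,d,optics.camera_params(n)
def rays(c,uv):
    n=cv2.undistortPoints(np.float64(uv).reshape(-1,1,2),np.array(c['mtx']),np.array(c['distortion'])).reshape(-1,2)
    R=np.array(c['R']);t=np.array(c['t'])
    return -R.T@t, np.c_[n,np.ones(len(n))]@R
def plane(c,uv,z):
    o,d=rays(c,uv); return o+d*((z-o[2])/d[:,2])[:,None]
def pts(c,d,mask):
    v,u=np.nonzero(mask&(d>0)); o,r=rays(c,np.c_[u,v]); return o+r*d[v,u][:,None]
E
python3 - <<'E'
from h import *
for n in('scene','top'):
    p,d,c=cap(n,n+'0.png'); print(n,np.round(-np.array(c['R']).T@np.array(c['t'])),np.round(c['R'],2).tolist(),np.round(c['mtx'],0).tolist())
print(bot.get_obs())
a=cv2.imread('pics/scene0.png');b=cv2.imread('pics/top0.png')
cv2.imwrite('pics/both.png',cv2.resize(np.vstack([a,b]),(450,600)) if 0 else np.hstack([cv2.resize(a,(400,300)),cv2.resize(b,(400,300))]))
E
```

```text
pics
scene [1424. -439. 1233.] [[0.42, 0.91, 0.01], [0.67, -0.3, -0.68], [-0.62, 0.29, -0.73]] [[428.0, 0.0, 252.0], [0.0, 428.0, 191.0], [0.0, 0.0, 1.0]]
top [ 332.   -3. 1517.] [[0.0, -1.0, -0.0], [-0.99, 0.0, -0.12], [0.12, 0.0, -0.99]] [[383.0, 0.0, 252.0], [0.0, 383.0, 192.0], [0.0, 0.0, 1.0]]
{'clock': 0.1, 'q': array([ 6.18036948e+01,  1.50958348e+01, -2.80100528e+00,  7.21589444e+01,
       -1.40726974e-03,  8.11026523e+01]), 'dq': array([ 0.0255513 , -0.01543292,  0.11266125, -0.0278989 , -0.01236309,
        0.12850193]), 'joint_efforts': array([ 2.58457054e-03, -6.38574171e+01,  3.85066259e+01,  1.00000444e-02,
       -1.76176459e-04, -2.93155460e-05]), 'tool_pos': array([173.37556173, 495.2313614 , 192.66992143]), 'ee_rot': array([-1.79944669e+02, -7.23756116e-03,  1.60701040e+02]), 'ft_force': array([ 0.73947936,  0.05361429, -0.11201828]), 'ft_torque': array([ 0.0546103 ,  0.04108079, -0.00414405]), 'grip_force': 0.0, 'grip_width': 85.49779104962157}
```

View pics/scene0.png

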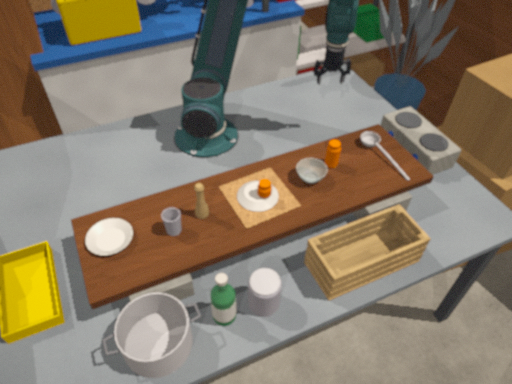

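View pics/top0.png

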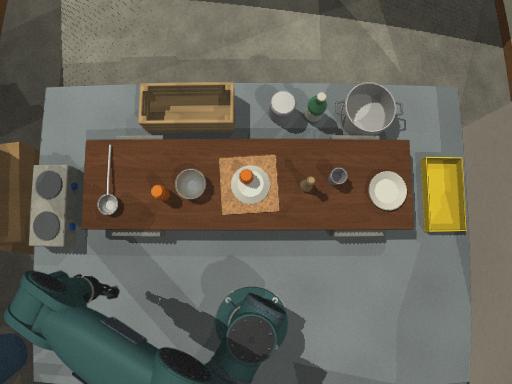

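The overview shows the saucer at about (258,196) in the scene view and (250,185) in the top view. The jar is at (264,187) and (246,177), with the stick and bowl to either side along y. Next I'll measure them.

```bash
cat >> h.py <<'E'
WIN={'scene':(210,310,150,240),'top':(205,295,140,225)}
def masks(n,p):
    hsv=cv2.cvtColor(p,cv2.COLOR_RGB2HSV); H,S,V=[hsv[...,i].astype(int) for i in range(3)]
    w=np.zeros(H.shape,bool); a=WIN[n]; w[a[2]:a[3],a[0]:a[1]]=1
    return w&(H<17)&(S>190)&(V>130), w&(S<60)&(V>120)
E
python3 - <<'E'
from h import *
crops=[]
for n in('scene','top'):
    p,d,c=cap(n); a=WIN[n]; o,s=masks(n,p)
    print(n,'orange',o.sum(),'white',s.sum())
    P=pts(c,d,o); print(' orange z pct',np.percentile(P[:,2],[5,50,95,99]).round(1)); T=P[P[:,2]>np.percentile(P[:,2],97)-5]; print(' cap pts',len(T),T.mean(0).round(1),T.min(0).round(),T.max(0).round())
    B=P[P[:,2]<195]; print(' body bbox',B.min(0).round(),B.max(0).round())
    P=pts(c,d,s); F=P[(P[:,2]>P[:,2].max()-5)]; print(' white z',np.percentile(P[:,2],[2,50,98]).round(1),'flat',len(F),F.min(0).round(),F.max(0).round())
    # outline of saucer+jar, fit on white hull
    cs,_=cv2.findContours((s).astype('uint8'),0,1); k=max(cs,key=cv2.contourArea); k=cv2.convexHull(k).reshape(-1,2).astype(float)
    for z in(130,132): 
        X=plane(c,k,z)[:,:2]; A=np.c_[2*X,np.ones(len(X))]; r=np.linalg.lstsq(A,(X**2).sum(1),rcond=None)[0]; rad=np.sqrt(r[2]+r[0]**2+r[1]**2); print(' rim',z,r[:2].round(1),rad.round(1),np.abs(np.hypot(*(X-r[:2]).T)-rad).max().round(1))
    im=p.copy()
    crops.append(cv2.resize(im[a[2]:a[3],a[0]:a[1]],(400,400),interpolation=cv2.INTER_NEAREST)); 
    v=p.copy(); v[o]=[255,0,0]; v[s]=[0,0,255]; 
cv2.imwrite('pics/crop.png',np.hstack(crops)[:,:,::-1])
# whole-scene obstacles: heights via top depth
p,d,c=cap('top'); P=pts(c,d,np.ones(d.shape,bool)); 
for nm,x0,x1,y0,y1 in(('bowl',400,640,120,300),('stick',400,640,-300,-120)):
    Q=P[(P[:,0]>x0)&(P[:,0]<x1)&(P[:,1]>y0)&(P[:,1]<y1)&(P[:,2]>145)]; print(nm,len(Q),Q.min(0).round(),Q.max(0).round())
Q=P[(abs(P[:,0]-500)<40)&(abs(P[:,1])<400)&(P[:,2]<140)&(P[:,2]>110)];print('plank z',np.median(Q[:,2]))
E
```

```text
scene orange 110 white 2086
 orange z pct [171.7 191.3 210.8 211.7]
 cap pts 14 [556.7   5.  209.9] [527.  -5. 207.] [568.  16. 213.]
 body bbox [483.  -9. 126.] [575.  71. 195.]
 white z [ -5.2 122.3 173.1] flat 1 [532.  -1. 208.] [532.  -1. 208.]
 rim 130 [372.3  48.4] 141.6 97.5
 rim 132 [374.2  47.5] 141.3 97.3
top orange 117 white 1002
 orange z pct [192.9 209.  214.1 214.8]
 cap pts 52 [544.6  19.4 212. ] [527.   6. 209.] [562.  37. 215.]
 body bbox [523.  -1. 188.] [561.  37. 194.]
 white z [130.9 146.1 155.1] flat 1 [522.  31. 169.] [522.  31. 169.]
 rim 130 [524.    6.1] 70.8 1.1
 rim 132 [523.7   6.1] 70.7 1.1
bowl 378 [467. 169. 145.] [573. 300. 197.]
stick 217 [ 496. -300.  145.] [ 572. -175.  273.]
plank z 126.0952611688773
```

View pics/crop.png

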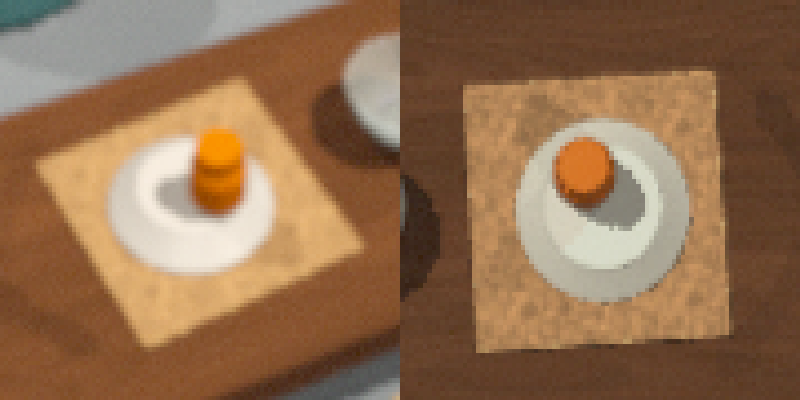

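The crop shows the saucer's flat top around (605,210) in the right half of the picture. The jar stands on its upper-left part, towards +x,+y, with its cap at (585,172). The top view puts the saucer at about (524,6) and the jar at about (545,19).

My plan is a cradle push: fingers about 30 mm apart, tool tilted so the tips lead, coming from the +x,+y side. I'll raise the arm first and work out the travel while refining the measurement.

Call:
step_arm:
  moves:
    - [0,0,-0.05,0,0,0,30]
    - [0,0,-0.1,0,0,0,30]
    - [0,0,-0.15,0,0,0,30]
  newtons: 20

```text
clock: 0.62
tool_pos: [173.3, 495.2, 344.7]
ee_rot: [180.0, 0.0, 160.7]
ft_force: [1.2, 0.6, -0.6]
grip_width: 32.0
grip_force: 0.0
```

```bash
cat >> h.py <<'E'
from scipy.spatial.transform import Rotation as Ro
def target_R(ang,tilt):
    a=np.radians(ang);t=np.radians(tilt);p=np.array([np.cos(a),np.sin(a),0])
    z=np.cos(t)*np.array([0,0,-1])+np.sin(t)*p; x=np.cos(t)*p+np.sin(t)*np.array([0,0,1]); return np.c_[x,np.cross(z,x),z]
def rel(pos,R=None):
    o=bot.get_obs(); R0=Ro.from_euler('xyz',o['ee_rot'],degrees=True)
    s=R0.inv().apply(np.array(pos)-o['tool_pos'])/1000
    w=np.zeros(3) if R is None else (R0.inv()*Ro.from_matrix(R)).as_rotvec()/np.pi
    print('at',o['clock'],o['tool_pos'].round(1),o['ee_rot'].round(1),'F',o['ft_force'].round(2),'rel',s.round(4).tolist(),w.round(4).tolist())
def fitc(X):
    A=np.c_[2*X,np.ones(len(X))]; r=np.linalg.lstsq(A,(X**2).sum(1),rcond=None)[0]; return r[:2],np.sqrt(r[2]+r[:2]@r[:2])
def measure(n,v=1):
    p,d,c=cap(n); o,s=masks(n,p)
    k=lambda m:max(cv2.findContours(m.astype('uint8'),0,1)[0],key=cv2.contourArea)
    h=cv2.convexHull(k(s)).reshape(-1,2).astype(float)
    C0,r0=fitc(plane(c,h,130)[:,:2]); X=plane(c,h,130)[:,:2]
    for _ in range(4):
        e=np.hypot(*(X-C0).T)-r0; g=abs(e)<4; C0,r0=fitc(X[g][:,:2])
    u=k(o).reshape(-1,2).astype(float); ori=np.zeros(o.shape,'uint8'); cv2.drawContours(ori,[k(o)],-1,1,-1)
    M=cv2.moments(ori,True); cen=(M['m10']/M['m00'],M['m01']/M['m00'])
    P=pts(c,d,ori>0); T=P[P[:,2]>207.5]
    res=dict(saucer=C0.round(1),r=r0.round(1),n=g.sum(),cen=np.round(cen,1),area=M['m00'],cen182=plane(c,[cen],152+30)[0,:2].round(1),cap=T.mean(0).round(1),ncap=len(T))
    if v: print(n,res)
    return res
E
python3 - <<'E'
from h import *
WIN['scene']=(232,285,165,222)
measure('scene');measure('top')
rel([600,55,300],target_R(213,10))
E
```

```text
scene {'saucer': array([521.9,   2.8]), 'r': np.float64(71.3), 'n': np.int64(21), 'cen': array([263.9, 190.9]), 'area': 104.0, 'cen182': array([555.4,  10.4]), 'cap': array([559.7,   5.1, 209.2]), 'ncap': 9}
top {'saucer': array([523.9,   6.1]), 'r': np.float64(70.9), 'n': np.int64(25), 'cen': array([245.8, 175.1]), 'area': 114.0, 'cen182': array([548.7,  20.9]), 'cap': array([544.1,  20.6, 210.7]), 'ncap': 78}
at 0.725 [174.1 496.6 347.5] [1.796e+02 1.000e-01 1.607e+02] F [ 0.74  0.37 -0.16] rel [-0.5479, -0.2764, 0.0462] [0.0271, 0.0529, -0.2896]
```

Call:
step_arm:
  moves:
    - [-0.054,-0.028,0,0.005,0.01,-0.055,30]
    - [-0.11,-0.056,0,0.01,0.02,-0.11,30]
    - [-0.165,-0.084,0,0.015,0.03,-0.165,30]
    - [-0.22,-0.112,0,0.02,0.04,-0.22,30]
    - [-0.274,-0.138,0,0.027,0.053,-0.28,30]

```text
clock: 1.35
tool_pos: [366.6, 294.8, 342.9]
ee_rot: [-179.4, -9.5, -152.8]
ft_force: [-0.5, 0.5, -0.5]
grip_width: 29.8
grip_force: 0.0
```

```bash
sed -i "s/return w&(H<17)&(S>190)&(V>130), /return w\&((H<22)|(H>170))\&(S>OS), /; s/^WIN=/OS=150\nWIN=/; s/'scene':(210,310,150,240)/'scene':(232,285,165,222)/" h.py
python3 - <<'E'
import h; from h import *
p,d,c=cap('scene',None); hs=cv2.cvtColor(p,cv2.COLOR_RGB2HSV)
for v in range(176,206,3): print(v,[tuple(hs[v,u]) and '%d,%d,%d'%tuple(hs[v,u]) for u in range(252,276,2)])
rel([600,55,300],target_R(213,10))
E
```

```text
176 ['17,128,223', '17,125,222', '16,130,217', '17,124,224', '17,123,224', '17,125,216', '17,125,216', '16,126,230', '17,125,225', '17,123,226', '17,125,218', '17,127,217']
179 ['16,120,221', '16,116,219', '15,113,213', '16,119,222', '16,153,233', '17,192,245', '17,210,249', '17,203,245', '16,163,231', '17,132,217', '17,125,214', '16,126,213']
182 ['16,31,234', '18,26,239', '18,24,244', '12,58,239', '17,238,250', '17,255,252', '18,255,253', '18,255,252', '18,255,251', '16,193,235', '17,130,215', '16,124,216']
185 ['18,24,250', '17,23,250', '17,28,242', '12,88,204', '17,255,225', '17,255,247', '18,255,251', '18,255,250', '17,255,241', '14,173,219', '15,89,214', '15,108,213']
188 ['18,26,247', '18,26,241', '15,36,221', '12,137,186', '15,255,166', '15,255,161', '15,255,169', '15,255,178', '16,255,203', '15,197,225', '14,53,229', '15,36,233']
191 ['16,32,178', '17,33,176', '14,57,169', '11,174,166', '15,255,182', '16,255,202', '16,255,213', '16,255,219', '16,255,218', '12,158,206', '15,40,227', '18,25,239']
194 ['17,27,173', '17,34,175', '13,44,175', '10,132,160', '14,252,153', '15,250,154', '15,255,164', '14,255,172', '15,255,185', '12,109,202', '17,32,233', '17,27,240']
197 ['18,27,216', '17,31,190', '16,30,180', '13,41,170', '11,87,155', '11,141,152', '12,182,157', '12,139,169', '12,62,199', '17,31,232', '19,26,239', '17,28,238']
200 ['18,25,245', '17,24,248', '16,25,242', '16,26,240', '17,24,240', '18,25,235', '18,26,229', '18,27,232', '18,24,240', '17,24,241', '19,26,240', '19,26,240']
203 ['18,26,235', '18,24,237', '18,25,242', '18,25,243', '18,23,243', '17,24,244', '18,23,245', '18,24,246', '18,24,244', '17,24,242', '18,25,241', '16,27,233']
at 1.4 [370.8 291.1 341.5] [-179.4   -9.7 -152. ] F [ 4.52 -4.42 -2.68] rel [-0.0974, -0.3157, 0.0289] [0.0013, 0.0014, -0.0275]
```

Call:
step_arm:
  moves:
    - [-0.02,-0.06,0.006,0,0,-0.028,30]
    - [-0.04,-0.12,0.012,0,0,-0.028,30]
    - [-0.06,-0.18,0.018,0,0,-0.028,30]
    - [-0.08,-0.24,0.024,0,0,-0.028,30]
    - [-0.097,-0.3,0.028,0,0,-0.028,30]

```text
clock: 2.02
tool_pos: [581.8, 71.5, 302.7]
ee_rot: [179.8, -9.5, -148.0]
ft_force: [1.7, 0.7, 0.2]
grip_width: 30.3
grip_force: 0.0
```

```bash
python3 - <<'E'
import h; from h import *
measure('scene');measure('top')
p,d,c=cap('top','t2.png'); q,_,_=cap('scene','s2.png')
cv2.imwrite('pics/c2.png',np.hstack([cv2.resize(q[120:240,200:320],(400,400)),cv2.resize(p[110:230,190:310],(400,400))])[:,:,::-1])
rel([600,55,250],target_R(213,10))
E
```

```text
scene {'saucer': array([522.1,   3. ]), 'r': np.float64(71.8), 'n': np.int64(21), 'cen': array([258.5, 170.6]), 'area': 424.0, 'cen182': array([460.2,  35.3]), 'cap': array([nan, nan, nan]), 'ncap': 0}
top {'saucer': array([524.2,   5.8]), 'r': np.float64(70.7), 'n': np.int64(18), 'cen': array([246.3, 176. ]), 'area': 139.0, 'cen182': array([545.4,  19. ]), 'cap': array([544.1,  20.7, 211.2]), 'ncap': 85}
at 2.225 [581.   72.4 302.4] [ 179.8   -9.5 -148.1] F [-0.52  0.83  0.04] rel [-0.0155, -0.025, 0.0504] [0.0022, 0.0028, -0.006]h.py:42: RuntimeWarning: Mean of empty slice.
  res=dict(saucer=C0.round(1),r=r0.round(1),n=g.sum(),cen=np.round(cen,1),area=M['m00'],cen182=plane(c,[cen],152+30)[0,:2].round(1),cap=T.mean(0).round(1),ncap=len(T))
  ret = um.true_divide(
```

View pics/c2.png

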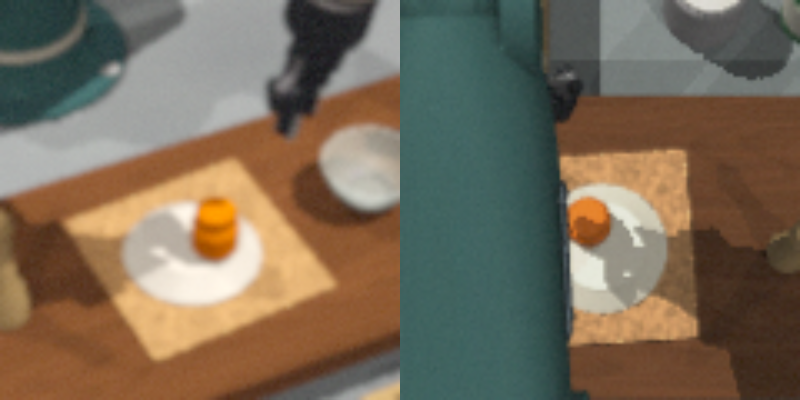

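```bash
sed -i 's/^OS=150/OS=195/' h.py
python3 - <<'E'
import h; from h import *
measure('scene')
q,_,_=cap('scene'); o,s=masks('scene',q); v,u=np.nonzero(o); print(u.min(),u.max(),v.min(),v.max(),o.sum())
c=optics.camera_params('scene')
# predicted silhouette centroid for jar at several places: project sample points of its surface outline (hull) 
def pred(x,y):
    a=np.linspace(0,2*np.pi,60); X=np.array([[x+r*np.cos(t),y+r*np.sin(t),152+z] for r,z in((25,8),(25,38),(20,40),(20,60),(15,0)) for t in a])
    uv=cv2.projectPoints(X,cv2.Rodrigues(np.array(c['R']))[0],np.array(c['t']),np.array(c['mtx']),np.array(c['distortion']))[0].reshape(-1,2)
    return uv.min(0).round(1),uv.max(0).round(1)
print(pred(544,20),pred(548,16))
E
```

```text
scene {'saucer': array([522.2,   3.1]), 'r': np.float64(71.7), 'n': np.int64(24), 'cen': array([264.2, 187.9]), 'area': 170.0, 'cen182': array([543.3,  17.5]), 'cap': array([549.4,  14.7, 211. ]), 'ncap': 69}
259 270 180 196 169
(array([257.5, 177.3]), array([272.5, 197.7])) (array([256.9, 178.5]), array([271.9, 198.8]))
```

Both views now agree that the jar sits about 25 mm off centre in the 34° direction. That puts the jar near (544,19) and the saucer near (523,4.5). I'll move to a stand-off point behind the jar.

```bash
python3 - <<'E'
from h import *
rel([590,50,230],target_R(214,10)); rel([590,50,158],target_R(214,10))
E
```

```text
at 2.325 [580.2  73.8 303.6] [ 179.8   -9.4 -148. ] F [-0.17  1.72 -0.48] rel [-0.0078, -0.0256, 0.0733] [0.0028, 0.0032, -0.0107]
at 2.325 [580.2  73.8 303.6] [ 179.8   -9.4 -148. ] F [-0.17  1.72 -0.48] rel [-0.0195, -0.0258, 0.1443] [0.0028, 0.0032, -0.0107]
```

Call:
step_arm:
  moves:
    - [-0.008,-0.026,0.03,0.003,0.003,-0.01,30]
    - [-0.008,-0.026,0.073,0.003,0.003,-0.01,30]
    - [-0.014,-0.026,0.11,0.003,0.003,-0.01,30]
    - [-0.0195,-0.026,0.144,0.003,0.003,-0.01,30]
    - [-0.0195,-0.026,0.144,0.003,0.003,-0.01,30]

```text
clock: 2.95
tool_pos: [588.8, 50.3, 157.3]
ee_rot: [180.0, -10.1, -146.1]
ft_force: [0.4, 1.1, 0.5]
grip_width: 30.2
grip_force: 0.0
```

```bash
python3 - <<'E'
from h import *
q,_,_=cap('scene'); p,_,_=cap('top')
cv2.imwrite('pics/c3.png',np.hstack([cv2.resize(q[130:230,220:320],(400,400)),cv2.resize(p[110:230,190:310],(400,400))])[:,:,::-1])
for i in range(3): measure('scene'); rel([590,50,158],target_R(214,10))
E
```

```text
scene {'saucer': array([521.2,   3.6]), 'r': np.float64(71.6), 'n': np.int64(19), 'cen': array([264.2, 187.9]), 'area': 173.0, 'cen182': array([543.2,  17.5]), 'cap': array([548.6,  15.3, 211.5]), 'ncap': 67}
at 3.1 [591.   49.7 160. ] [-179.9   -9.9 -146.1] F [-0.08  0.11 -0.19] rel [0.0003, 0.0008, 0.0021] [-0.0007, 0.0008, -0.0007]
scene {'saucer': array([521.2,   3.6]), 'r': np.float64(71.5), 'n': np.int64(19), 'cen': array([264.2, 187.8]), 'area': 173.0, 'cen182': array([542.9,  17.7]), 'cap': array([549.8,  14.7, 211.4]), 'ncap': 72}
at 3.15 [591.2  49.6 160. ] [-179.8   -9.8 -146.1] F [ 0.62 -0.37 -0.03] rel [0.0004, 0.001, 0.0021] [-0.0007, 0.0009, -0.0008]
scene {'saucer': array([521.4,   3.7]), 'r': np.float64(71.7), 'n': np.int64(18), 'cen': array([264.2, 187.8]), 'area': 173.0, 'cen182': array([542.9,  17.8]), 'cap': array([548.2,  15.2, 210.9]), 'ncap': 71}
at 3.2 [591.2  49.4 159.8] [-179.9   -9.8 -146.1] F [-0.1   0.62 -0.41] rel [0.0004, 0.0012, 0.0019] [-0.0007, 0.0009, -0.0008]
```

View pics/c3.png

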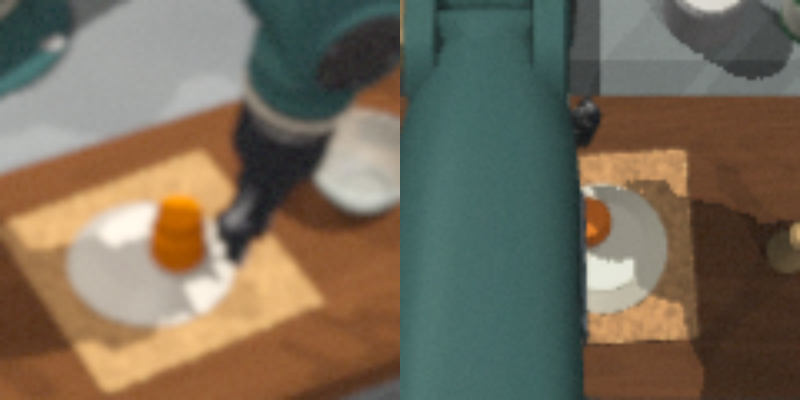

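The tips stand clear behind the jar in both views (about (235,240) in the left half), and the jar hasn't moved. I'll advance slowly.

Call:
step_arm:
  moves:
    - [0.004,0,0.003,0,0,0,30]
    - [0.008,0,0.0037,0,0,0,30]
    - [0.012,0,0.0044,0,0,0,30]
    - [0.016,0,0.005,0,0,0,30]
    - [0.0195,0,0.0056,0,0,0,30]

```text
clock: 3.82
tool_pos: [573.6, 37.7, 156.1]
ee_rot: [-179.9, -10.0, -146.2]
ft_force: [0.4, -0.5, -0.4]
grip_width: 29.9
grip_force: 0.0
```

```bash
python3 - <<'E'
from h import *
for i in range(3): measure('scene'); rel([570,35.5,157.5],target_R(214,10))
E
```

```text
scene {'saucer': array([521.9,   2.8]), 'r': np.float64(71.5), 'n': np.int64(20), 'cen': array([263.7, 188.3]), 'area': 153.0, 'cen182': array([544.2,  15.1]), 'cap': array([556.4,   8.4, 218.5]), 'ncap': 61}
at 3.875 [573.4  37.5 156.2] [-179.9  -10.  -146.2] F [ 0.97 -0.46  0.8 ] rel [0.0041, 0.0002, -0.0006] [-0.0002, 0.0002, -0.0009]
scene {'saucer': array([521.9,   3.1]), 'r': np.float64(71.5), 'n': np.int64(21), 'cen': array([263.7, 188.4]), 'area': 149.0, 'cen182': array([544.5,  14.9]), 'cap': array([555.5,   9.1, 217.8]), 'ncap': 60}
at 3.925 [573.6  37.7 156.1] [-179.9  -10.  -146.2] F [ 0.71 -0.11 -1.36] rel [0.0044, 0.0002, -0.0006] [-0.0003, 0.0002, -0.0009]
scene {'saucer': array([521.8,   3.1]), 'r': np.float64(71.5), 'n': np.int64(21), 'cen': array([263.6, 188.3]), 'area': 152.0, 'cen182': array([544.3,  14.9]), 'cap': array([555.8,   9.6, 218.6]), 'ncap': 57}
at 3.975 [573.7  37.8 156.1] [-179.9  -10.  -146.2] F [ 0.04 -0.13 -0.5 ] rel [0.0045, 0.0002, -0.0006] [-0.0002, 0.0002, -0.0009]
```

Call:
step_arm:
  moves:
    - [0.002,0,0.0003,0,0,0,30]
    - [0.004,0,0.0007,0,0,0,30]
    - [0.006,0,0.001,0,0,0,30]
    - [0.008,0,0.0014,0,0,0,30]
    - [0.01,0,0.0017,0,0,0,30]

```text
clock: 4.6
tool_pos: [565.3, 32.2, 156.1]
ee_rot: [-179.9, -10.0, -146.2]
ft_force: [-0.6, 0.2, 0.4]
grip_width: 29.7
grip_force: 0.0
```

```bash
cat >> h.py <<'E'
def edge(q):
    S=cv2.GaussianBlur(cv2.cvtColor(q,cv2.COLOR_RGB2HSV)[...,1],(1,3),0).astype(float); L=[]
    for v in range(180,200):
        r=S[v]; j=np.argmax(r[240:285]>195)+240
        if r[j]>195 : L.append((v,round(j-1+(140-r[j-1])/(r[j]-r[j-1]),1)))
    return L
E
python3 - <<'E'
from h import *
q=cv2.imread('pics/scene0.png')[:,:,::-1]; print(edge(np.ascontiguousarray(q)))
q=cv2.imread('pics/s2.png')[:,:,::-1]; print(edge(np.ascontiguousarray(q)))
q,_,_=cap('scene','s4.png');print(edge(q)); measure('scene'); rel([547,20.7,156])
E
```

```text
[(180, np.float64(259.2)), (181, np.float64(259.2)), (182, np.float64(259.1)), (183, np.float64(259.0)), (184, np.float64(258.8)), (185, np.float64(258.4)), (186, np.float64(258.3)), (187, np.float64(258.1)), (188, np.float64(258.0)), (189, np.float64(257.8)), (190, np.float64(257.6)), (191, np.float64(257.5)), (192, np.float64(257.5)), (193, np.float64(257.7)), (194, np.float64(258.1)), (195, np.float64(258.8)), (196, np.float64(259.0))]
[(180, np.float64(259.3)), (181, np.float64(259.1)), (182, np.float64(259.3)), (183, np.float64(259.1)), (184, np.float64(258.9)), (185, np.float64(258.4)), (186, np.float64(258.3)), (187, np.float64(258.2)), (188, np.float64(258.1)), (189, np.float64(257.8)), (190, np.float64(257.6)), (191, np.float64(257.6)), (192, np.float64(257.5)), (193, np.float64(257.7)), (194, np.float64(258.1)), (195, np.float64(258.7)), (196, np.float64(258.7))]
[(180, np.float64(259.8)), (181, np.float64(259.6)), (182, np.float64(259.4)), (183, np.float64(259.3)), (184, np.float64(259.1)), (185, np.float64(258.6)), (186, np.float64(258.3)), (187, np.float64(258.0)), (188, np.float64(257.7)), (189, np.float64(257.6)), (190, np.float64(257.6)), (191, np.float64(257.5)), (192, np.float64(257.6)), (193, np.float64(257.8)), (194, np.float64(258.1)), (195, np.float64(258.7)), (196, np.float64(258.9))]
scene {'saucer': array([521.9,   2.9]), 'r': np.float64(71.5), 'n': np.int64(22), 'cen': array([262.8, 189.3]), 'area': 113.0, 'cen182': array([547.2,  10.3]), 'cap': array([559.3,   1.6, 222.8]), 'ncap': 35}
at 4.7 [565.3  32.1 156.2] [-179.9  -10.  -146.2] F [-0.77 -0.63 -0.74] rel [0.0212, 0.0007, 0.0039] [0.0, 0.0, 0.0]
```

Call:
step_arm:
  moves:
    - [0.001,0,0.0002,0,0,0,30]
    - [0.002,0,0.0003,0,0,0,30]
    - [0.003,0,0.0005,0,0,0,30]
    - [0.004,0,0.0007,0,0,0,30]
    - [0.005,0,0.0009,0,0,0,30]

```text
clock: 5.32
tool_pos: [561.1, 29.4, 156.1]
ee_rot: [-179.9, -10.0, -146.2]
ft_force: [-0.4, 0.6, -0.4]
grip_width: 30.1
grip_force: 0.0
```

```bash
python3 - <<'E'
from h import *
q,_,_=cap('scene','s5.png');print([float(b) for a,b in edge(q)]); rel([547,20.7,156])
p,_,_=cap('top')
cv2.imwrite('pics/c5.png',np.hstack([cv2.resize(q[150:220,230:300],(400,400)),cv2.resize(p[140:210,220:290],(400,400))])[:,:,::-1])
E
```

```text
[259.7, 259.6, 259.3, 259.3, 258.9, 258.3, 257.9, 257.8, 257.6, 257.6, 257.6, 257.5, 257.6, 257.8, 258.1, 258.8, 256.7]
at 5.375 [561.   29.3 156.1] [-179.9  -10.  -146.2] F [0.82 0.44 0.12] rel [0.0162, 0.0007, 0.0029] [0.0, 0.0, 0.0]
```

View pics/c5.png

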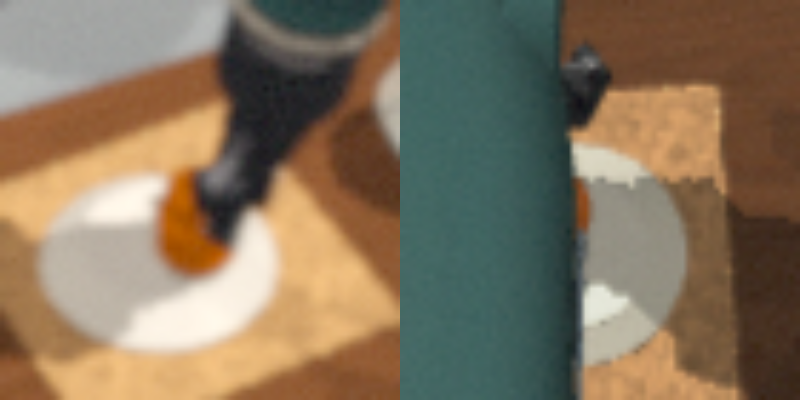

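The fingertip sits right beside the jar's lower body, at (230,235) in the left half, and the jar hasn't moved yet. I'll keep going in small steps.

Call:
step_arm:
  moves:
    - [0.001,0,0.0002,0,0,0,30]
    - [0.002,0,0.0003,0,0,0,30]
    - [0.003,0,0.0005,0,0,0,30]
    - [0.004,0,0.0007,0,0,0,30]
    - [0.005,0,0.0009,0,0,0,30]

```text
clock: 6.05
tool_pos: [557.6, 26.5, 156.5]
ee_rot: [-179.9, -9.9, -146.2]
ft_force: [5.3, 0.7, 7.6]
grip_width: 30.1
grip_force: 3.4
```

```bash
python3 - <<'E'
from h import *
q,_,_=cap('scene','s6.png');print([float(b) for a,b in edge(q)]); rel([547,20.7,156])
E
```

```text
[258.4, 258.3, 258.3, 258.1, 257.7, 257.2, 257.0, 256.9, 256.9, 257.0, 257.1, 257.2, 257.3, 257.2, 257.8, 258.6, 259.1]
at 6.1 [557.5  26.4 156.5] [-179.9   -9.9 -146.2] F [ 4.41 -0.28  6.56] rel [0.0117, 0.0011, 0.0026] [0.0, 0.0, 0.0]
```

The wrist shows an upward force and the jar is leaning slightly, so I'll back off now.

Call:
step_arm:
  moves:
    - [-0.002,0,-0.0004,0,0,0,30]
    - [-0.005,0,-0.001,0,0,0,30]
    - [-0.009,0,-0.0016,0,0,0,30]
    - [-0.014,0,-0.0025,0,0,0,30]

```text
clock: 6.6
tool_pos: [568.8, 34.7, 155.9]
ee_rot: [-180.0, -10.0, -146.2]
ft_force: [0.4, 0.2, -0.1]
grip_width: 30.0
grip_force: 0.0
```

```bash
python3 - <<'E'
from h import *
q,_,_=cap('scene','s7.png');print([float(b) for a,b in edge(q)]); rel([547,20.7,156]); measure('scene')
import json
p6=cv2.imread('pics/s6.png')
cv2.imwrite('pics/c7.png',np.hstack([cv2.resize(p6[150:220,230:300],(400,400),interpolation=cv2.INTER_CUBIC),cv2.resize(q[150:220,230:300,::-1],(400,400),interpolation=cv2.INTER_CUBIC)]))
E
```

```text
[259.7, 259.6, 259.4, 259.4, 259.1, 258.7, 258.1, 258.2, 258.0, 257.7, 257.2, 257.3, 257.3, 257.7, 258.1, 258.7, 259.8]
at 6.65 [569.3  35.  155.8] [-179.9  -10.  -146.1] F [-0.84  0.79 -0.5 ] rel [0.0261, 0.0006, 0.0044] [0.0, 0.0, 0.0]
scene {'saucer': array([521.8,   3.2]), 'r': np.float64(71.6), 'n': np.int64(21), 'cen': array([263.2, 188.7]), 'area': 132.0, 'cen182': array([545.2,  12.9]), 'cap': array([555.5,   7. , 218.7]), 'ncap': 48}
```

View pics/c7.png

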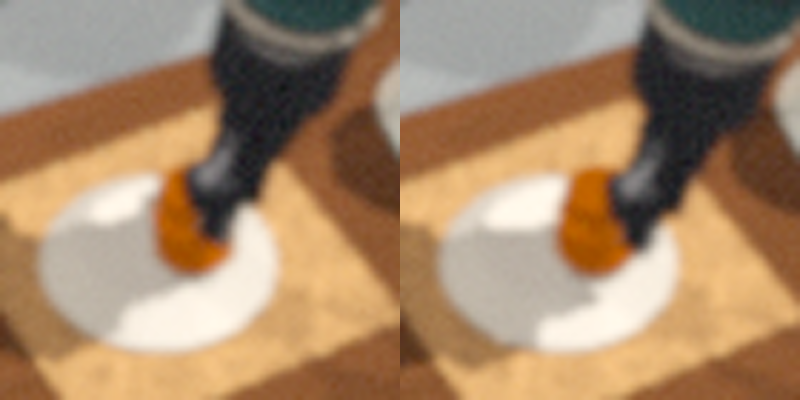

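```bash
python3 - <<'E'
from h import *
c=optics.camera_params('scene')
pr=lambda X:cv2.projectPoints(np.float64(X),cv2.Rodrigues(np.array(c['R']))[0],np.array(c['t']),np.array(c['mtx']),np.array(c['distortion']))[0].reshape(-1,2).round(1).tolist()
R=target_R(214,10)
for T in((557.5,26.4,156.5),(569,35,155.8)):
    T=np.array(T); print(T,'tcp',pr([T]),'L/R tips, back5',pr([T+R@[0,y,-5] for y in(-15,15)]),'outer',pr([T+R@[0,y,-5] for y in(-28,28)]),'edge front',pr([T+R@[11,y,-5] for y in(-15,15)]))
print('jar foot',pr([[544,18.5,152],[544,18.5,160],[544,18.5,212]]))
# depth points on black gripper near jar
p,d,cc=cap('scene'); hs=cv2.cvtColor(p,cv2.COLOR_RGB2HSV)
m=np.zeros(d.shape,bool); m[160:200,262:285]=1; m&=hs[...,2]<95
P=pts(cc,d,m); L=(P-np.array([569,35,155.8]))@R
for z in range(-110,10,10):
    g=(L[:,2]>=z)&(L[:,2]<z+10)
    if g.sum(): print('toolz',z,g.sum(),'x',L[g,0].min().round(),L[g,0].max().round(),'y',L[g,1].min().round(),L[g,1].max().round(),'minworldz',P[g,2].min().round())
E
```

```text
[557.5  26.4 156.5] tcp [[268.2, 195.0]] L/R tips, back5 [[266.2, 196.9], [270.6, 191.4]] outer [[264.3, 199.4], [272.5, 189.0]] edge front [[263.5, 195.3], [267.9, 189.8]]
[569.   35.  155.8] tcp [[271.9, 196.7]] L/R tips, back5 [[270.0, 198.6], [274.4, 193.0]] outer [[268.1, 201.1], [276.3, 190.6]] edge front [[267.2, 197.0], [271.6, 191.4]]
jar foot [[264.3, 194.0], [264.4, 192.4], [264.8, 181.7]]
toolz -110 23 x -13.0 6.0 y -57.0 15.0 minworldz 252.0
toolz -100 12 x -9.0 12.0 y -51.0 15.0 minworldz 244.0
toolz -90 12 x -9.0 -1.0 y -49.0 16.0 minworldz 235.0
toolz -80 1 x -5.0 -5.0 y 17.0 17.0 minworldz 227.0
toolz -70 4 x -5.0 7.0 y -31.0 12.0 minworldz 215.0
toolz -60 4 x -1.0 4.0 y -31.0 13.0 minworldz 206.0
toolz -50 2 x -3.0 -2.0 y 12.0 17.0 minworldz 203.0
```

```bash
python3 - <<'E'
from h import *
p,d,cc=cap('scene'); hs=cv2.cvtColor(p,cv2.COLOR_RGB2HSV).astype(int)
o=bot.get_obs(); T=o['tool_pos']; R=Ro.from_euler('xyz',o['ee_rot'],degrees=True).as_matrix(); print(T.round(1))
v,u=np.mgrid[168:202,258:284]; v=v.ravel();u=u.ravel(); og,r=rays(cc,np.c_[u,v]); P=og+r*d[v,u][:,None]; L=(P-T)@R
for row in range(168,202,2):
    print(row,' '.join(('%s%d'%('O' if hs[row,c_,1]>195 and hs[row,c_,2]>110 else 'k' if hs[row,c_,2]<110 else 'w' if hs[row,c_,1]<70 else 'm', P[(v==row)&(u==c_)][0,2])) for c_ in range(258,284,2)))
k=(hs[v,u,2]<120)&(d[v,u]>0)
for row in range(176,200): 
    g=k&(v==row)
    if g.any(): print(row,[(int(a),*l.round().astype(int).tolist()) for a,l in zip(u[g][::2],L[g][::2])])
E
```

```text
[568.8  34.6 155.9]
168 m123 m125 m125 m122 m125 m131 m124 m327 k333 k341 k342 k342 k344
170 m128 m127 m124 m127 m130 m129 m129 m301 k325 k329 k332 k331 k331
172 m131 m132 m126 m133 m130 m128 m126 m316 k322 k316 k320 k326 k323
174 m132 m127 m131 m129 m126 m129 m130 k306 k309 k312 k308 k297 k301
176 m131 m129 m130 m136 m127 m130 m276 k301 k298 k304 k294 k290 k290
178 m126 m129 m135 m133 m132 m131 m268 k299 k298 k301 k284 k284 k243
180 m132 m209 O212 O211 O214 m283 w294 w294 k261 k277 k273 k268 m128
182 w210 m214 O211 O210 m291 k293 w292 k286 k258 k263 k269 m221 m127
184 w211 O211 O214 O210 O277 k288 k287 k290 k278 k259 k214 m128 m126
186 m197 O216 O209 O209 O261 k270 k279 k281 k247 k240 k204 m126 m133
188 m197 O200 O206 O208 O243 k249 k260 k264 k237 m134 m128 m129 m131
190 O189 O193 O195 O201 O192 m216 k243 k250 w219 w130 m128 m129 m126
192 O180 O186 O191 O191 O192 O207 k210 k211 w206 w135 m131 m130 m129
194 m174 O176 O182 O178 O181 O175 m198 w197 w142 w135 w129 m130 m132
196 w163 m166 O169 O175 O173 m170 w147 w144 w139 w137 w126 m129 m128
198 w153 w154 m160 m156 w153 w149 w148 w149 w
[... 1415 characters left out ...]
-133), (271, -6, -68, -137), (273, -10, -61, -134), (275, -7, -28, -98), (277, -1, 14, -51)]
186 [(267, 8, -60, -113), (269, 0, -65, -124), (271, -6, -66, -130), (273, -9, -55, -122), (275, -9, -32, -98), (277, -3, 11, -49)]
187 [(267, 11, -47, -92), (269, 0, -61, -115), (271, -7, -64, -123), (273, -9, -50, -111), (275, -9, -31, -92)]
188 [(267, 10, -49, -89), (269, 4, -47, -92), (271, -6, -60, -114), (273, -9, -47, -103)]
189 [(269, 2, -49, -90), (271, -6, -56, -105), (273, -9, -43, -93)]
190 [(269, 6, -32, -65), (271, -6, -53, -96), (273, -10, -45, -92)]
191 [(269, 6, -31, -59), (271, 0, -28, -61), (273, -4, -21, -57)]
192 [(270, 2, -29, -55), (272, -4, -27, -57)]
193 [(271, -3, -31, -55)]
```

```bash
python3 - <<'E'
from h import *
R=Ro.from_euler('xyz',[180,0,160.7],degrees=True).as_matrix(); T=np.array([173.5,495.5,193])
for n,w in(('scene',(295,365,40,100)),('top',(60,130,260,320))):
    c=optics.camera_params(n)
    pr=lambda X:cv2.projectPoints(np.float64([T+R@np.array(x) for x in X]),cv2.Rodrigues(np.array(c['R']))[0],np.array(c['t']),np.array(c['mtx']),np.array(c['distortion']))[0].reshape(-1,2)
    im=cv2.imread('pics/%s0.png'%n); k=6; a=cv2.resize(im[w[2]:w[3],w[0]:w[1]],None,fx=5.6,fy=6,interpolation=cv2.INTER_CUBIC)
    for X,col in(([0,0,0],(0,0,255)),([0,-42,-13],(0,255,0)),([0,42,-13],(0,255,0)),([0,-42,-50],(255,255,0)),([0,42,-50],(255,255,0)),([0,0,-73],(255,0,255))):
        q=pr([X])[0]; print(n,X,q.round(1)); cv2.drawMarker(a,(int((q[0]-w[0]+.5)*5.6),int((q[1]-w[2]+.5)*6)),col,0,12,2)
    cv2.imwrite('pics/g_%s.png'%n,a)
cv2.imwrite('pics/g.png',np.hstack([cv2.imread('pics/g_scene.png'),cv2.imread('pics/g_top.png')]))
E
```

```text
scene [0, 0, 0] [328.5  93.8]
scene [0, -42, -13] [319.   91.6]
scene [0, 42, -13] [338.8  90.7]
scene [0, -42, -50] [320.1  84. ]
scene [0, 42, -50] [340.2  83. ]
scene [0, 0, -73] [331.   78.6]
top [0, 0, 0] [109.4 281.5]
top [0, -42, -13] [119.  286.2]
top [0, 42, -13] [ 97.1 277.6]
top [0, -42, -50] [115.3 287.6]
top [0, 42, -50] [ 92.8 278.7]
top [0, 0, -73] [101.4 283.9]
```

View pics/g.png

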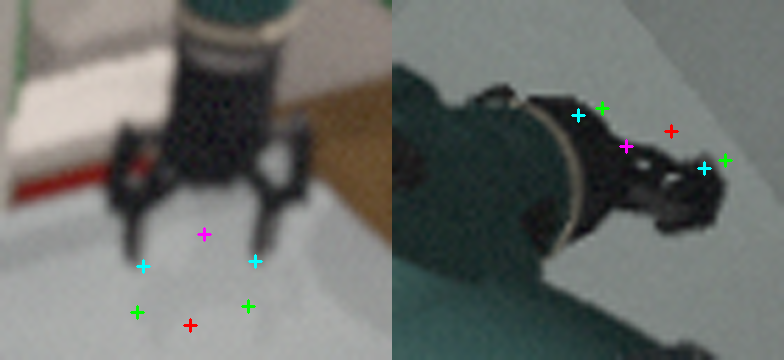

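The overlay shows the reported TCP (red) 40–50 mm beyond the real fingertips at about (135,258) and (265,248), so the tips were actually at cap height. I'll trust the camera for tip height from here. Next I back off, lower part of the way and measure the tips.

Call:
step_arm:
  moves:
    - [-0.005,0,-0.001,0,0,0,30]
    - [-0.01,0,-0.0017,0,0,0,30]
    - [-0.0118,0,0.008,0,0,0,30]
    - [-0.0135,0,0.018,0,0,0,30]
    - [-0.0135,0,0.018,0,0,0,30]

```text
clock: 7.42
tool_pos: [576.5, 40.1, 135.0]
ee_rot: [-180.0, -10.0, -146.2]
ft_force: [0.1, 0.1, 0.4]
grip_width: 30.0
grip_force: 0.0
```

```bash
cat >> h.py <<'E'
def tips():
    p,d,cc=cap('scene'); hs=cv2.cvtColor(p,cv2.COLOR_RGB2HSV).astype(int)
    o=bot.get_obs(); T=o['tool_pos']; R=Ro.from_euler('xyz',o['ee_rot'],degrees=True).as_matrix(); print(T.round(1),'F',o['ft_force'].round(1))
    v,u=[a.ravel() for a in np.mgrid[180:206,258:290]]; og,r=rays(cc,np.c_[u,v]); P=og+r*d[v,u][:,None]; L=(P-T)@R
    k=((hs[v,u,1]<110)|(hs[v,u,2]<110))&(P[:,2]>160)&(L[:,1]<0)&(L[:,1]>-45)&(abs(L[:,0])<25)&(L[:,2]>-75)
    for row in range(180,206):
        g=k&(v==row)
        if g.any(): print(row,[(int(a),int(hs[row,a,2]),*l.round().astype(int).tolist(),int(z)) for a,l,z in zip(u[g],L[g],P[g,2])])
    return p,d
E
python3 - <<'E'
from h import *
tips(); measure('scene')
E
```

```text
[576.8  40.1 135.6] F [ 1.2 -0.3  0.6]
195 [(276, 111, -6, -24, -69, 202), (277, 165, -7, -18, -63, 196)]
196 [(270, 124, 12, -26, -50, 186), (271, 93, 7, -32, -60, 196), (272, 57, 4, -32, -63, 198), (276, 139, -7, -25, -66, 199)]
197 [(267, 160, 24, -15, -23, 162), (270, 153, 9, -33, -54, 190), (271, 130, 6, -31, -54, 190), (272, 92, 4, -29, -55, 190), (273, 61, 0, -31, -60, 194), (274, 64, -4, -34, -67, 201), (275, 89, -5, -26, -59, 193), (276, 152, -7, -23, -58, 190)]
198 [(270, 206, 9, -30, -46, 182), (271, 187, 5, -32, -51, 186), (272, 160, 3, -27, -48, 183), (273, 124, -1, -30, -54, 188), (274, 102, -3, -27, -53, 186), (275, 131, -6, -25, -54, 187), (276, 175, -6, -14, -42, 175)]
199 [(272, 213, 1, -30, -47, 182), (273, 191, -1, -28, -47, 181), (274, 172, -3, -23, -43, 177), (275, 180, -6, -23, -46, 179)]
200 [(274, 221, -4, -21, -36, 169)]
scene {'saucer': array([521.8,   2.6]), 'r': np.float64(71.3), 'n': np.int64(19), 'cen': array([263.9, 187.9]), 'area': 162.0, 'cen182': array([542.9,  16.7]), 'cap': array([555.4,  12.4, 214.1]), 'ncap': 77}
```

Call:
step_arm:
  moves:
    - [-0.001,0,0.006,0,0,0,30]
    - [-0.002,0,0.012,0,0,0,30]
    - [-0.003,0,0.0165,0,0,0,30]
    - [-0.003,0,0.0165,0,0,0,30]

```text
clock: 8.02
tool_pos: [577.1, 40.2, 118.9]
ee_rot: [-180.0, -10.0, -146.2]
ft_force: [-0.1, 0.4, 0.3]
grip_width: 30.1
grip_force: 0.0
```

```bash
python3 - <<'E'
from h import *
p,d=tips(); measure('scene')
cv2.imwrite('pics/s9.png',p[:,:,::-1])
cv2.imwrite('pics/c9.png',cv2.resize(p[160:220,230:310,::-1],(800,600),interpolation=cv2.INTER_CUBIC))
E
```

```text
[577.3  40.2 119.1] F [ 0.6  0.4 -0.5]
197 [(268, 139, 25, -13, -39, 161)]
198 [(270, 117, 14, -24, -54, 175), (276, 93, -5, -22, -69, 186), (277, 147, -7, -18, -66, 182)]
199 [(270, 139, 14, -21, -46, 166), (271, 95, 8, -30, -61, 180), (276, 126, -6, -22, -64, 181)]
200 [(270, 172, 9, -32, -56, 175), (271, 135, 6, -32, -58, 177), (272, 82, 4, -27, -55, 173), (273, 56, 1, -27, -58, 176), (275, 93, -4, -23, -58, 175), (276, 138, -7, -22, -59, 175)]
201 [(270, 216, 10, -28, -45, 165), (271, 189, 5, -31, -53, 172), (272, 143, 3, -27, -50, 169), (273, 97, -1, -32, -59, 176), (274, 84, -4, -29, -58, 175), (275, 116, -5, -23, -53, 170), (276, 158, -7, -16, -47, 164)]
202 [(271, 226, 5, -28, -44, 163), (272, 199, 1, -31, -51, 169), (273, 162, -3, -33, -55, 173), (274, 138, -3, -23, -45, 163), (275, 146, -7, -26, -52, 169)]
203 [(273, 213, -2, -26, -42, 160)]
scene {'saucer': array([521.1,   2.3]), 'r': np.float64(70.8), 'n': np.int64(15), 'cen': array([263.9, 187.7]), 'area': 166.0, 'cen182': array([542.1,  17. ]), 'cap': array([552.6,  13.2, 212.8]), 'ncap': 72}
```

View pics/c9.png

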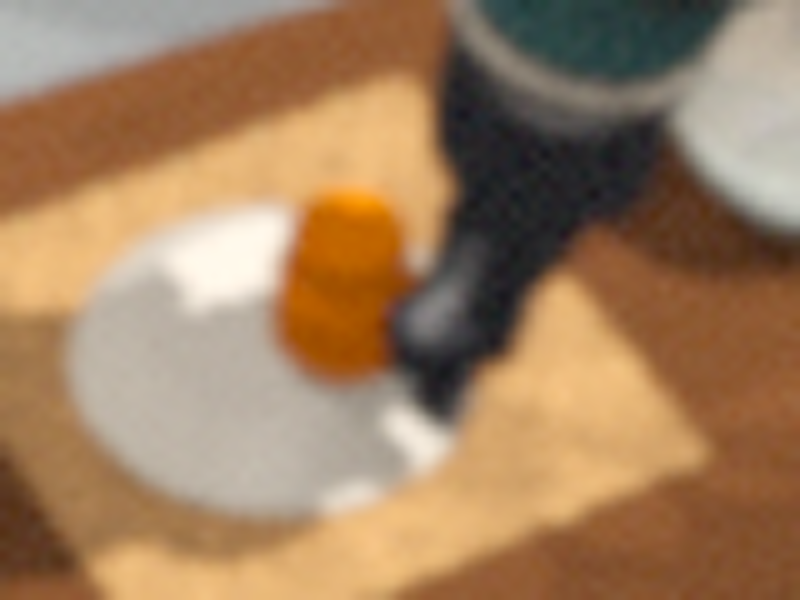

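The jar is upright where it started, and the fingertip at (440,405) is now low beside it, with its bottom at z ≈ 163. I'll advance to just short of contact.

Call:
step_arm:
  moves:
    - [0.002,0,0.003,0,0,0,30]
    - [0.005,0,0.0038,0,0,0,30]
    - [0.008,0,0.0044,0,0,0,30]
    - [0.0113,0,0.005,0,0,0,30]
    - [0.0113,0,0.005,0,0,0,30]

```text
clock: 8.75
tool_pos: [567.2, 33.4, 116.4]
ee_rot: [-179.9, -10.0, -146.2]
ft_force: [0.9, 0.6, 0.5]
grip_width: 30.2
grip_force: 0.0
```

```bash
python3 - <<'E'
from h import *
q,_,_=cap('scene');print([float(b) for a,b in edge(q)]); rel([547,20.7,116]); measure('scene')
E
```

```text
[259.8, 259.7, 259.5, 259.4, 259.1, 258.7, 258.4, 258.2, 258.0, 257.7, 257.1, 257.3, 257.3, 257.6, 258.1, 258.8, 257.6]
at 8.8 [567.3  33.4 116.4] [-179.9  -10.  -146.2] F [ 0.27 -0.05 -0.11] rel [0.0236, 0.0007, 0.0045] [0.0, 0.0, 0.0]
scene {'saucer': array([521.7,   2.6]), 'r': np.float64(71.2), 'n': np.int64(17), 'cen': array([263.4, 187.3]), 'area': 132.0, 'cen182': array([539.8,  16. ]), 'cap': array([557.1,  11.2, 214.9]), 'ncap': 70}
```

Next, 1 mm steps into contact.

Call:
step_arm:
  moves:
    - [0.001,0,0.0002,0,0,0,30]
    - [0.002,0,0.0003,0,0,0,30]
    - [0.003,0,0.0005,0,0,0,30]
    - [0.004,0,0.0007,0,0,0,30]
    - [0.005,0,0.0009,0,0,0,30]

```text
clock: 9.48
tool_pos: [563.2, 30.6, 116.3]
ee_rot: [-179.9, -10.0, -146.2]
ft_force: [1.3, 0.4, -0.3]
grip_width: 30.2
grip_force: 0.4
```

Call:
step_arm:
  moves:
    - [0.001,0,0.0002,0,0,0,30]
    - [0.002,0,0.0003,0,0,0,30]
    - [0.003,0,0.0005,0,0,0,30]
    - [0.004,0,0.0007,0,0,0,30]

```text
clock: 9.98
tool_pos: [559.8, 28.4, 116.3]
ee_rot: [-179.9, -10.0, -146.2]
ft_force: [0.8, -0.2, 0.3]
grip_width: 30.4
grip_force: 0.4
```

```bash
python3 - <<'E'
from h import *
q,_,_=cap('scene','s10.png');print([float(b) for a,b in edge(q)]); rel([547,20.7,116]); measure('scene')
E
```

```text
[257.9, 257.9, 257.8, 257.3, 257.2, 256.9, 256.5, 256.1, 256.3, 256.1, 256.1, 256.1, 256.1, 256.7, 256.9, 257.5]
at 10.025 [559.6  28.4 116.3] [-179.9  -10.  -146.2] F [ 1.42 -0.86  0.93] rel [0.0145, 0.0007, 0.0028] [0.0, 0.0, 0.0]
scene {'saucer': array([521.9,   2.3]), 'r': np.float64(71.1), 'n': np.int64(20), 'cen': array([261.3, 185.9]), 'area': 114.0, 'cen182': array([531. ,  12.5]), 'cap': array([549. ,   7.2, 216. ]), 'ncap': 64}
```

The jar is sliding: its left edge has moved evenly from top to bottom, and the force is low. I'll continue.

Call:
step_arm:
  moves:
    - [0.001,0,0.0002,0,0,0,30]
    - [0.002,0,0.0003,0,0,0,30]
    - [0.003,0,0.0005,0,0,0,30]
    - [0.004,0,0.0007,0,0,0,30]
    - [0.005,0,0.0009,0,0,0,30]

```text
clock: 10.7
tool_pos: [555.5, 25.6, 116.3]
ee_rot: [-179.9, -10.0, -146.2]
ft_force: [0.6, 0.2, -0.2]
grip_width: 29.8
grip_force: 0.4
```

Call:
step_arm:
  moves:
    - [0.001,0,0.0002,0,0,0,30]
    - [0.002,0,0.0003,0,0,0,30]
    - [0.003,0,0.0005,0,0,0,30]
    - [0.004,0,0.0007,0,0,0,30]
    - [0.005,0,0.0009,0,0,0,30]

```text
clock: 11.32
tool_pos: [551.3, 22.7, 116.2]
ee_rot: [-179.9, -10.0, -146.2]
ft_force: [1.3, -0.1, 0.6]
grip_width: 29.7
grip_force: 0.4
```

```bash
python3 - <<'E'
from h import *
q,_,_=cap('scene','s11.png');print([float(b) for a,b in edge(q)]); rel([547,20.7,116]); measure('scene')
c=optics.camera_params('scene')
pr=lambda X:cv2.projectPoints(np.float64(X),cv2.Rodrigues(np.array(c['R']))[0],np.array(c['t']),np.array(c['mtx']),np.array(c['distortion']))[0].reshape(-1,2).round(2).tolist()
print(pr([[543.3,17.5,182],[522.2,3.1,182]]))
E
```

```text
[254.8, 254.9, 254.8, 254.6, 254.4, 254.2, 254.0, 253.8, 253.7, 253.7, 253.7, 253.9, 254.2, 254.8, 255.4]
at 11.375 [551.2  22.7 116.2] [-179.9  -10.  -146.2] F [0.45 1.49 0.34] rel [0.0045, 0.0007, 0.001] [0.0, 0.0, 0.0]
scene {'saucer': array([521.6,   2.9]), 'r': np.float64(71.6), 'n': np.int64(21), 'cen': array([258.7, 184.8]), 'area': 112.0, 'cen182': array([522.7,   6.7]), 'cap': array([541.5,   1.4, 214.9]), 'ncap': 68}
[[264.21, 187.89], [257.69, 185.04]]
```

Call:
step_arm:
  moves:
    - [0.001,0,0.0002,0,0,0,30]
    - [0.002,0,0.0003,0,0,0,30]
    - [0.003,0,0.0005,0,0,0,30]
    - [0.004,0,0.0007,0,0,0,30]
    - [0.005,0,0.0009,0,0,0,30]

```text
clock: 12.05
tool_pos: [547.1, 19.9, 116.2]
ee_rot: [-179.9, -10.0, -146.2]
ft_force: [0.8, 0.5, 1.2]
grip_width: 30.2
grip_force: 0.4
```

Call:
step_arm:
  moves:
    - [0.001,0,0.0002,0,0,0,30]
    - [0.002,0,0.0003,0,0,0,30]
    - [0.003,0,0.0005,0,0,0,30]
    - [0.004,0,0.0007,0,0,0,30]
    - [0.004,0,0.0007,0,0,0,30]

```text
clock: 12.68
tool_pos: [543.7, 17.6, 116.2]
ee_rot: [-179.9, -10.0, -146.2]
ft_force: [0.5, 0.9, 0.1]
grip_width: 30.3
grip_force: 0.3
```

Call:
step_arm:
  moves:
    - [-0.002,0,-0.0003,0,0,0,30]
    - [-0.006,0,-0.001,0,0,0,30]
    - [-0.011,0,-0.0019,0,0,0,30]
    - [-0.018,0,-0.0031,0,0,0,30]
    - [-0.025,0,-0.0044,0,0,0,30]

```text
clock: 13.3
tool_pos: [565.3, 32.1, 116.2]
ee_rot: [-179.9, -10.0, -146.2]
ft_force: [0.9, 0.7, 0.7]
grip_width: 30.1
grip_force: 0.0
```

```bash
python3 - <<'E'
from h import *
q,_,_=cap('scene','s12.png');print([float(b) for a,b in edge(q)]); rel([547,20.7,116]); measure('scene')
E
```

```text
[251.7, 251.8, 251.8, 251.9, 251.8, 251.7, 251.3, 251.3, 251.3, 251.1, 251.1, 251.6, 252.5, 253.6]
at 13.35 [565.8  32.5 116. ] [-179.9   -9.9 -146.1] F [-0.88  0.39 -0.08] rel [0.0219, 0.0007, 0.0038] [0.0, 0.0, 0.0]
scene {'saucer': array([522.2,   2.5]), 'r': np.float64(71.2), 'n': np.int64(15), 'cen': array([257.8, 184.7]), 'area': 177.0, 'cen182': array([521.1,   4.2]), 'cap': array([526.8,   1.2, 211.4]), 'ncap': 72}
```

The scene view puts the jar at (521,4) and the saucer at (522,3), which is centred. I'll retreat upward and to the side, then confirm in both views.

Call:
step_arm:
  moves:
    - [-0.01,0,-0.03,0,0,0,30]
    - [-0.01,0,-0.08,0,0,0,30]
    - [-0.01,0,-0.13,0,0,0,30]
    - [-0.01,0,-0.18,0,0,0,30]
    - [-0.01,0,-0.22,0,0,0,30]

```text
clock: 14.02
tool_pos: [604.3, 58.9, 333.2]
ee_rot: [-179.9, -9.9, -146.2]
ft_force: [1.1, 0.7, 0.4]
grip_width: 30.5
grip_force: 0.0
```

Call:
step_arm:
  moves:
    - [0,0.05,0,0,0,0,30]
    - [0,0.1,0,0,0,0,30]
    - [0,0.15,0,0,0,0,30]
    - [0,0.2,0,0,0,0,30]
    - [0,0.25,0,0,0,0,30]

```text
clock: 14.65
tool_pos: [464.1, 267.5, 330.9]
ee_rot: [-179.9, -10.0, -146.2]
ft_force: [0.3, 1.1, -0.1]
grip_width: 29.8
grip_force: 0.0
```

```bash
python3 - <<'E'
from h import *
q,_,_=cap('scene'); p,_,_=cap('top'); measure('scene');measure('top'); rel([547,20.7,116])
cv2.imwrite('pics/f.png',np.hstack([cv2.resize(q[140:230,210:330],(400,300)),cv2.resize(p[100:250,150:350],(400,300))])[:,:,::-1])
E
```

```text
scene {'saucer': array([521.9,   3. ]), 'r': np.float64(71.4), 'n': np.int64(20), 'cen': array([257.8, 184.5]), 'area': 183.0, 'cen182': array([519.9,   4.6]), 'cap': array([526.5,   1.6, 211.4]), 'ncap': 69}
top {'saucer': array([523.9,   6.1]), 'r': np.float64(70.9), 'n': np.int64(26), 'cen': array([249.8, 182. ]), 'area': 130.0, 'cen182': array([523.9,   6.6]), 'cap': array([522.9,   7.5, 211.1]), 'ncap': 78}
at 14.85 [464.8 266.8 331. ] [-179.9   -9.9 -146.1] F [ 0.78 -0.49 -0.06] rel [0.031, -0.2497, 0.2241] [0.0, 0.0, 0.0]
```

View pics/f.png

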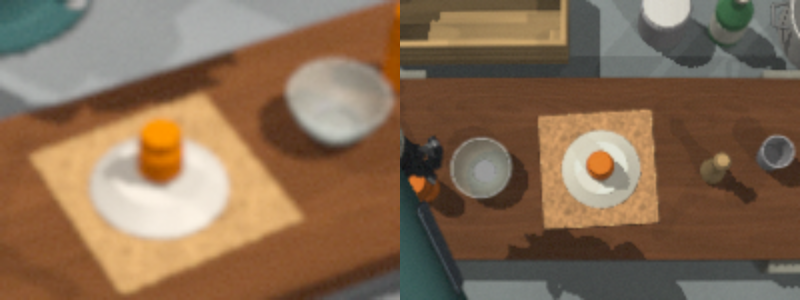

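The jar stands upright in the middle of the saucer, at (160,150) in the left half and (600,163) in the right. Both views put it within 3 mm of the centre, the saucer hasn't moved, and the gripper is clear, so I'm handing the job in.

```bash
python3 -c "
from workcell import job; print(job.close_job())"
```

```text
the job is handed in; nothing more can be done
None
```

The jar now stands upright within about 3 mm of the saucer's centre in both camera views, with the saucer unmoved and the gripper clear; one early push met the cap and rocked the jar slightly (wrist reading about 9 N) before I backed off, and `close_job()` returned no verdict.

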